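# Weigh the tube carrier on the sprung hook scale

## Robot

A 6-joint arm with a two-finger parallel gripper is mounted at the origin on the work surface. World frame = base frame: x ahead of the robot, y to its left, z up, the work surface at z = 0. Lengths are in mm, angles in rad, forces in N, time in s.
With the tool pointing down it reaches from about 375 to 900 mm from the base axis. Payload 3.1 kg.
Tool frame: the origin (TCP) lies between the finger pads; the fingertips stand 8 mm ahead of it and the grasp point (between the pads) lies 11 mm behind it (manip.tip_reach is the z of the fingertips in the tool frame, in mm); z points along the fingers, y is the direction in which the jaws open and shut (so a half turn about z gives the same grasp; the last joint's range is limited). The gripper opens to 85 mm and grips with 20 to 120 N. Pads are 22 mm wide; open, the fingers measure 114 mm over their backs; the gripper's body (76 mm by 85 mm) begins 54 mm behind the grasp point. The pads swing forward as they close: fully open they stand 13 mm farther back than shut.
Start: joints at [1.167, 0.527, 1.433, -0, 1.181, -0.178], TCP at [139.28, 609.26, 213.41] pointing down, gripper open.
Joint ranges: [-3.08, 3.08], [-0.75, 2.2], [0.22, 2.44], [-1.43, 4.57], [0, 2.65], [-2.85, 2.85]. Speed limits (rad/s): [2.79, 2.79, 3.14, 3.14, 3.14, 3.14].

## Interface

Orientations are given as a unit quaternion [x, y, z, w].
In Python, from workcell import manip, optics gives the robot as it stands. Calls block until the motion is done:
- manip.goto(position, orientation): joint-space move of the TCP to a pose.
- manip.servo_line(position, vel=150, attitude=None): straight line of the TCP; attitude=None keeps the orientation; vel is the mean speed in mm/s.
- manip.move_j(angles): joint-space move.
- manip.command_gripper(opening): opening from 0.0 (shut) to 1.0 (fully open); the grip force is fixed at half the most; returns when the fingers have stopped.
- manip.wait(seconds).
- manip.solve_ik(position, orientation): joint angles nearest the present ones, or None.
- manip.get_obs(): the state.
- optics.get_image(name): name is "scene" or "top" or "wrist"; returns the picture (400x640x3 uint8, red, green, blue); there is no depth.
- optics.get_calibration(name): a dict with "fx", "fy", "cx", "cy" (pixels), "R" (3x3) and "t" (3): a world point X has camera coordinates R X + t; the wrist camera has in their place "hand_eye" (4x4, takes a point from camera to tool coordinates, whose origin is the TCP and whose axes are the flange's). Camera axes: x right, y down, z forward; pixel columns grow to the right and rows downward; lengths in mm; the calibration is good to about 2 mm. A picture is of the moment at which its call begins: read the wrist's pose just before it. get_calibration takes no time and is no camera call.
A pose or a line that the arm cannot do raises manip.MotionError and nothing moves.
- manip.sign_off(): hands the job in, once; it reports no verdict.
The state is a dict: "clock": time; "joints": joint angles; "dq": joint speeds; "joint_torque": joint torques, N m; "tool_pos": TCP position; "tool_rot": TCP orientation; "contact_force": force on the tool from outside, world axes, zero at the start; "wrist_torque": the same for the moment, N m; "finger_gap": opening from 0.0 (shut) to 1.0 (fully open).
Only numpy, scipy, OpenCV 4.12 (cv2) and the standard library are available. Lean on these libraries where they do the work, as an engineer would, in place of code of your own. Each camera call takes 0.05 s, during which the arm holds its last target. There are 200 camera calls.

## Task

Weigh the tube carrier: lift it out of its dock, where fingers fit only at the flat faces of its lug and so cover the eye, stand it upright on the round black rubber mat and let go, then take it again another way that leaves the eye free, hang it by the eye on the scale's hook, let go and leave it hanging untouched until it has stopped moving and a second or two longer. Then lift it off the hook and stand it upright in the middle of the round steel tray, letting go of it. Keep the carrier upright all the way, do not pull the scale down to its end stop, and leave the other things on the bench where they are.

Things in the scene. Friction and masses are not known exactly. Their poses are not given: they have to be found in the camera images.
- carrier: Grey tube carrier, 0.28-0.52 kg: round body 56 mm wide, 54 high, four tubes (caps to 66 mm up), flat aluminium lug from 54 to 122 mm up. Origin: centre of underside, z up. Lug 10 mm thick in x, 48 wide in y, with an eye along x: 20 mm wide in y, from 80 to 114 mm up, 8 mm bar above, 14 mm legs beside. Same after half a turn. Starts standing on the dock's base with the dock's axes.
- carrier_eye (a point): Middle of the underside of the lug's top bar, 114 mm above the carrier's underside: the spot that rests on the hook.
- dock: Parking dock, fixed. Grey base 100 x 80 mm, 8 mm thick; the carrier stands on it between two white walls (normal to y, 62 mm apart inside, 6 thick, 64 long, tops 140 mm above the bench), so 7 mm is free beside the lug's narrow edges and fingers fit only at its flat faces. Front and back are open but for 22 mm high stops. Origin: centre of underside, on the bench; z up.
- mat: Round black rubber mat, fixed, 110 mm diameter, 3 mm thick. Origin: centre of the underside, on the bench.
- tray: Round steel tray, fixed, 116 mm across the rim, about 100 mm flat inside; floor 4 mm above the bench, rim 14 mm. Origin: centre of the underside, on the bench.
- scale: Sprung hook scale, fixed: grey base plate (210 x 120 x 12 mm) and an aluminium column 262 mm high with a graduated strip. Origin: on the bench under the column's front face; z up; the hook arm reaches out along its -x, 105 mm from the origin to the seat.
- hook_seat (a point): Where the lug's bar should sit: top of the hook's level rod (7 mm thick, along the scale's x), 200 mm above the bench unloaded; it moves with the hook and has the scale's axes. The rod's upturned tip stands 16.5 to 23.5 mm farther out along -x and rises 12 mm above the rod's top. Behind the seat the rod runs free for 85 mm.
- scale_hook (a joint): How far the hook has been pulled down, m: 0 unloaded, end stop at 0.060. Spring about 160 N/m, lightly damped, so the carrier alone pulls it down 16 to 32 mm and it bobs for about a second.
- beaker: Bystander, loose: glass beaker, 64 mm across, 85 mm high. Origin: centre of the underside.
- bottle: Bystander, loose: amber bottle, 60 mm across, 150 mm high. Origin: centre of the underside.
- jar: Bystander, loose: white jar, 44 mm across, 62 mm high. Origin: centre of the underside.
- slide_box: Bystander, loose: black slide box, 80 x 34 mm, 30 mm high. Origin: centre of the underside.
- timer: Bystander, loose: flat white timer, 60 x 60 mm, 22 mm high. Origin: centre of the underside.
Mind the look-alikes: they are no part of the job. Of the things that look like the tray, take the one that is nearest to the robot's base at the start.

How it is judged:
By the outcome, as a careful person would: the job done as asked, in the order asked, and still so for the second after the job is handed in, with the robot touching nothing.
It also fails if it takes over 70 s, if anything falls off the work surface, if the arm or the gripper's body presses on something with over 40 N, if the wrist force passes 120 N, or if a joint passes its speed limit or range.

## Working session

There is one attempt and no reset: what is moved stays moved. The work goes in short steps, each a Python script; the robot and the scene stay as the last script left them, time stands still between calls to the robot, and variables do not carry over. Pictures are saved under pics/ and viewed, about 8 in all and at most 12, crops included, and the job is handed in when it is done.

```bash
ls; mkdir -p pics; python3 - <<'E'
from workcell import manip, optics
import cv2,numpy as np
for n in ["scene","top"]:
    im=optics.get_image(n); cv2.imwrite(f"pics/{n}0.png",im[:,:,::-1]); c=optics.get_calibration(n); print(n,{k:np.round(v,3).tolist() for k,v in c.items()})
print(optics.get_calibration("wrist")); print(manip.get_obs(), manip.tip_reach)
E
```

```text
pics
scene {'fx': 513.504, 'fy': 513.504, 'cx': 320.426, 'cy': 200.096, 'R': [[0.088, 0.996, -0.016], [0.836, -0.083, -0.542], [-0.541, 0.034, -0.84]], 't': [-62.091, -388.867, 1757.193]}
top {'fx': 384.682, 'fy': 384.682, 'cx': 320.915, 'cy': 196.503, 'R': [[-0.011, -1.0, -0.006], [-0.995, 0.011, -0.098], [0.098, 0.005, -0.995]], 't': [0.167, 588.311, 950.013]}
{'fx': 346.2036927698318, 'fy': 346.2036927698318, 'cx': 321.5660229306232, 'cy': 193.8875454430273, 'hand_eye': array([[ 1.79444313e-04, -9.63040484e-01, -2.69356631e-01,
         6.75684407e+01],
       [ 9.99999983e-01,  1.64336329e-04,  7.86383903e-05,
        -9.33006616e-02],
       [-3.14668734e-05, -2.69356641e-01,  9.63040497e-01,
        -1.61180014e+02],
       [ 0.00000000e+00,  0.00000000e+00,  0.00000000e+00,
         1.00000000e+00]])}
{'clock': 0.1, 'joints': array([ 1.16751235e+00,  5.28374039e-01,  1.43377968e+00, -9.15673114e-06,
        1.18139499e+00, -1.78483448e-01]), 'dq': array([ 0.00048854, -0.00225696, -0.00360329, -0.00106527,  0.00037806,
       -0.00013691]), 'joint_torque': array([ 9.82716483e-05, -4.43302631e+01, -1.78586394e+01, -2.26399243e-04,
        3.94172006e-03,  1.34081648e-05]), 'tool_pos': array([139.01296428, 608.64767562, 212.52923681]), 'tool_rot': array([ 1.12161954e-01,  9.93689458e-01, -9.38156884e-04, -2.76441562e-04]), 'contact_force': array([ 0.48876261, -0.19729261, -1.1223435 ]), 'wrist_torque': array([0.03166213, 0.03248248, 0.04262953]), 'finger_gap': 1.0026986923049328} 8.0
```

View pics/scene0.png

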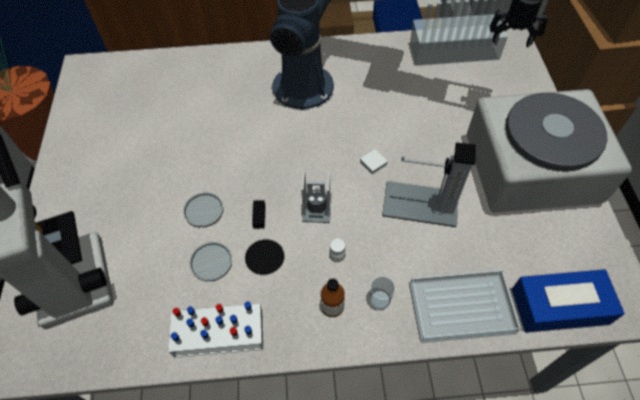

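View pics/top0.png

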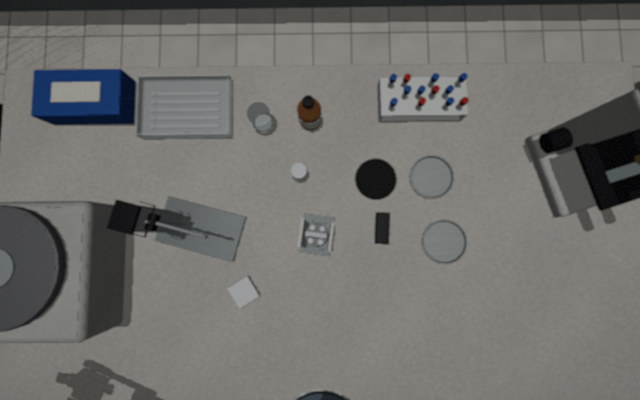

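The top view shows the dock with the carrier at about (316,235), the mat at (376,179) and the two trays at (444,241) and (431,177). The robot's base is at the bottom, so the near tray is the one at (444,241). The scale column is at about (150,220), its hook rod runs to a tip near (235,240), and the slide box is at (382,228).

```bash
cat > h.py <<'E'
from workcell import manip, optics
import cv2, numpy as np
from scipy.spatial.transform import Rotation as Ro
def cam(n, obs=None):
    c=optics.get_calibration(n); K=np.array([[c['fx'],0,c['cx']],[0,c['fy'],c['cy']],[0,0,1]])
    if n!='wrist': return K,np.array(c['R']),np.array(c['t'])
    o=obs or manip.get_obs(); T=np.eye(4); T[:3,:3]=Ro.from_quat(o['tool_rot']).as_matrix(); T[:3,3]=o['tool_pos']
    W=np.linalg.inv(T@c['hand_eye']); return K,W[:3,:3],W[:3,3]
def ray(C,uv):
    K,R,t=C; d=R.T@np.linalg.solve(K,[*uv,1]); return -R.T@t, d/np.linalg.norm(d)
def onplane(C,uv,z):
    o,d=ray(C,uv); return o+d*(z-o[2])/d[2]
def proj(C,X):
    K,R,t=C; p=K@(R@np.asarray(X,float)+t); return p[:2]/p[2]
def tri(*cu):
    A=0;b=0
    for C,uv in cu:
        o,d=ray(C,uv); P=np.eye(3)-np.outer(d,d); A=A+P; b=b+P@o
    return np.linalg.solve(A,b)
def down(yaw):  # tool z down, tool y (jaws) at world angle yaw
    y=np.array([np.cos(yaw),np.sin(yaw),0]); z=np.array([0,0,-1.]); return Ro.from_matrix(np.c_[np.cross(y,z),y,z]).as_quat()
def snap(n,name):
    o=manip.get_obs(); C=cam(n,o); im=optics.get_image(n)[:,:,::-1].copy(); cv2.imwrite(f'pics/{name}.png',im); return C,im
E
python3 - <<'E'
from h import *
T=cam('top');im=cv2.imread('pics/top0.png');g=cv2.cvtColor(im,6)
m=(g<40).astype(np.uint8)
def blobs(m,box,z,amin=60):
    x0,y0,x1,y1=box; 
    cs,_=cv2.findContours(np.ascontiguousarray(m[y0:y1,x0:x1]),0,1)
    for c in cs:
        if cv2.contourArea(c)<amin: continue
        e=cv2.fitEllipse(c) if len(c)>4 else None; r=cv2.boundingRect(c)
        print([round(v,1) for v in (e[0][0]+x0,e[0][1]+y0,*e[1])],'bbox',r[0]+x0,r[1]+y0,r[2:],np.round(onplane(T,(e[0][0]+x0,e[0][1]+y0),z),1))
print('mat');blobs(m,(345,150,405,205),3)
e=cv2.dilate(cv2.Canny(g,20,60),np.ones((2,2)))
print('tray');blobs(e,(412,210,480,270),10)
print('tray rough',onplane(T,(444,241),10),'lug',onplane(T,(316,235),125),'dock',onplane(T,(316,236),8),'tip',onplane(T,(235,240),206),'seat?',onplane(T,(150,221),200))
a=cv2.resize(im[190:275,105:345],None,fx=3.3,fy=3.3,interpolation=2)
s=cv2.imread('pics/scene0.png'); b=cv2.resize(s[135:235,290:480],None,fx=3.3,fy=3.3,interpolation=2)
w=max(a.shape[1],b.shape[1]); o=np.zeros((a.shape[0]+b.shape[0],w,3),np.uint8); o[:a.shape[0],:a.shape[1]]=a; o[a.shape[0]:,:b.shape[1]]=b
cv2.imwrite('pics/crop.png',np.clip(o*1.4,0,255).astype(np.uint8));print(o.shape,a.shape)
E
```

```text
mat
[375.4, 178.8, 37.8, 38.3] bbox 356 160 (39, 39) [ 635.8 -149.6    3. ]
tray
[444.0, 241.9, 45.5, 47.4] bbox 421 219 (47, 46) [ 469.7 -320.    10. ]
tray rough [ 472.07956425 -320.1640141    10.        ] lug [491.04066706   5.26699946 125.        ] dock [488.3474508    7.48215028   8.        ] tip [482.68035956 170.89543147 206.        ] seat? [524.00253955 350.63680835 200.        ]
(610, 792, 3) (280, 792, 3)
```

View pics/crop.png

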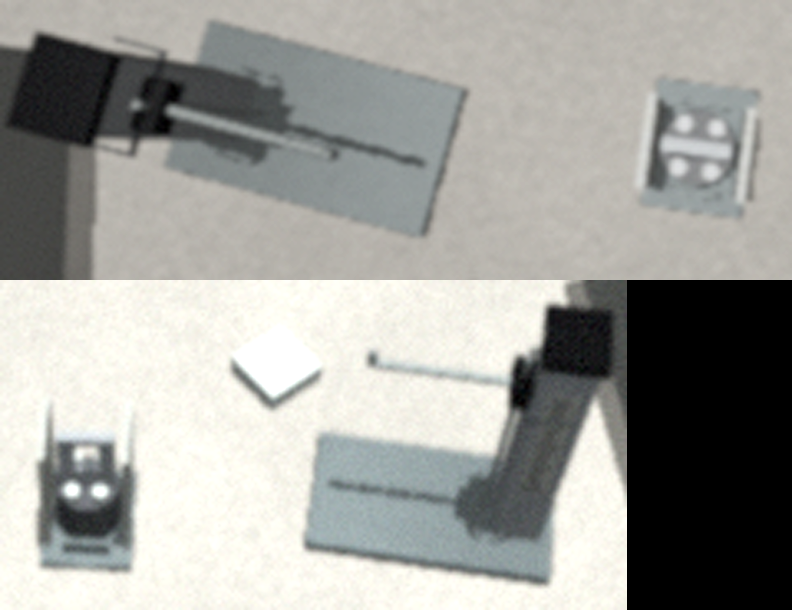

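The crop shows the rod tip at top pixel (206.5,237) and scene pixel (403,158.6). The rod root is at top (156,222.7) and scene (444,165.6). The dock base corners are also visible.

```bash
python3 - <<'E'
from h import *
T=cam('top');S=cam('scene')
c=lambda x,y:(105+x/3.3,190+y/3.3)
tip=tri((T,c(335,155)),(S,(403,158.6))); root=tri((T,c(168,108)),(S,(443.9,165.6))); print('tip',tip,'root',root)
d=root-tip; print('rod yaw',np.degrees(np.arctan2(d[1],d[0])))
B=np.array([onplane(T,c(*p),12) for p in [(466,90),(425,235),(165,168),(208,20)]]); print('base',B.round(1),B.mean(0)); 
for i,j in[(0,3),(1,2),(1,0)]: e=B[j]-B[i]; print(np.degrees(np.arctan2(e[1],e[0])),np.linalg.norm(e))
D=np.array([onplane(T,c(*p),8) for p in [(657,78),(757,90),(742,215),(640,203)]]);print('dock',D.round(1),D.mean(0))
for i,j in[(1,0),(2,3),(3,0),(2,1)]: e=D[j]-D[i]; print(np.degrees(np.arctan2(e[1],e[0])),np.linalg.norm(e))
# look at the dock from above with the wrist camera
q=down(0.0); 
for q in (down(0),down(np.pi)):
  print(manip.solve_ik([490,6,260],q))
j=manip.solve_ik([480,6,300],down(0)); 
print(Ro.from_quat(down(0)).as_matrix()[:,0])
E
```

```text
tip [489.3306727  234.84928528 198.82426586] root [520.38100024 338.76590413 197.6008645 ]
rod yaw 73.36383333177315
base [[538.3 186.9  12. ]
 [426.7 217.7  12. ]
 [480.3 420.8  12. ]
 [595.6 390.5  12. ]] [510.23523963 303.97667033  12.        ]
74.28372060666784 211.53263423377808
75.2072619849971 210.03862906037116
-15.416680032366953 115.84330709763091
dock [[546.3  37.8   8. ]
 [536.  -40.5   8. ]
 [439.2 -27.5   8. ]
 [449.2  51.6   8. ]] [492.67328061   5.33146507   8.        ]
82.52080567603501 78.97226322814333
82.75190937113142 79.76512938600648
-8.122113416228345 98.01528121809461
-7.659604606824852 97.68786149548653
[-2.16252494e-01  2.86176365e-01  1.70392261e+00 -4.44089210e-16
  1.15149368e+00 -2.16252494e-01]
None
[0. 1. 0.]
```

```bash
python3 - <<'E'
from h import *
import pickle
a=np.radians(-7.7); b=np.radians(-15.5)
out={}
manip.goto([500,150,330],down(b)); out['h1']=snap('wrist','h1')[0]
manip.goto([494,235,330],down(b)); out['h2']=snap('wrist','h2')[0]
manip.goto([493,-10,300],down(a)); out['d1']=snap('wrist','d1')[0]
pickle.dump(out,open('c.pkl','wb')); print(manip.get_obs()['clock'])
ims=[cv2.imread(f'pics/{n}.png') for n in('h1','h2','d1')]
o=np.vstack([np.hstack([ims[0],ims[1]]),np.hstack([ims[2],ims[2]*0])]); cv2.imwrite('pics/m.png',cv2.resize(np.clip(o*1.3,0,255).astype(np.uint8),(800,500),interpolation=3))
for n,X in(('h1',[494.7,254.1,200]),('h2',[494.7,254.1,200]),('d1',[492.7,5.3,130])): print(n,proj(out[n],X))
E
```

```text
3.7917
h1 [279.76425751  57.30217984]
h2 [316.82272523 159.07860476]
d1 [318.20258097 154.26414623]
```

View pics/m.png

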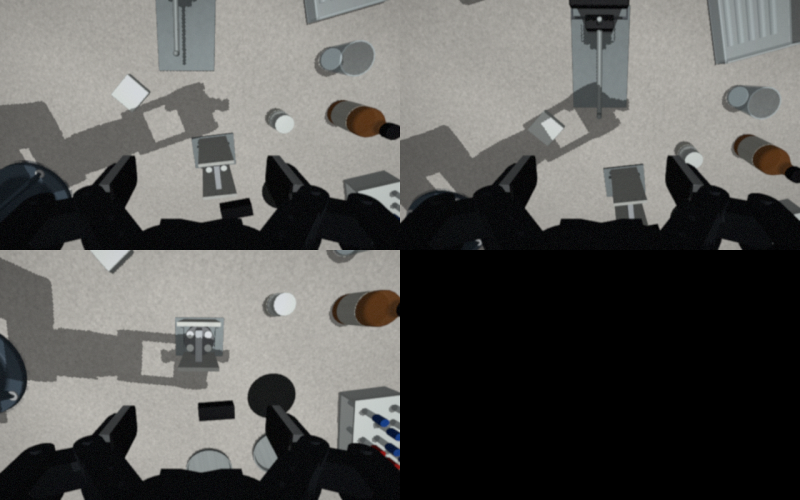

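The wrist views show the hook tip at about (283,85) in h1 and (318,184) in h2, and the lug in the dock at about (318,155) in d1. I'll view an enlarged crop for finer pixels.

```bash
python3 - <<'E'
from h import *
A=cv2.imread('pics/h1.png')[0:110,230:340];B=cv2.imread('pics/h2.png')[90:200,265:375];D=cv2.imread('pics/d1.png')[95:205,265:375]
o=np.hstack([cv2.resize(np.clip(x*1.5,0,255).astype(np.uint8),(266,266),interpolation=2) for x in (A,B,D)])
cv2.imwrite('pics/m2.png',o)
E
```

```text
(no output)
```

View pics/m2.png

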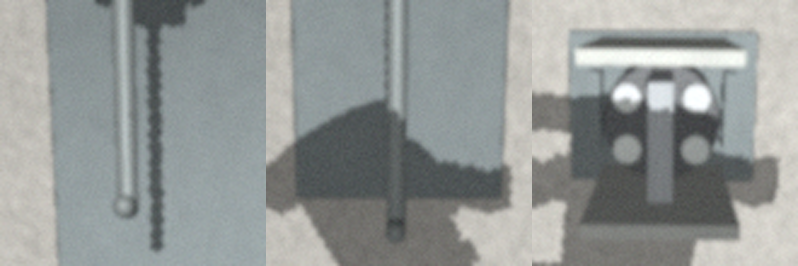

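Enlarged, the tip is at (281.3,84.8) in h1 and (318.8,184.3) in h2. The lug top centre in d1 is at (317.9,154.1), against a predicted (318.2,154.3). I'll triangulate the tip and then take the carrier out of the dock onto the mat.

```bash
python3 - <<'E'
from h import *
import pickle
c=pickle.load(open('c.pkl','rb'))
tip=tri((c['h1'],(281.3,84.8)),(c['h2'],(318.8,184.3)));print('tip',tip, onplane(c['h1'],(281.3,84.8),212),onplane(c['h2'],(318.8,184.3),212))
r1=onplane(c['h2'],(265+130.5/2.418,92),200);r0=onplane(c['h2'],(265+130/2.418,170),200);d=r1-r0;print('rod yaw',np.degrees(np.arctan2(d[1],d[0])))
r1=onplane(c['h1'],(230+121.5/2.418,2),200);r0=onplane(c['h1'],(230+124/2.418,75),200);d=r1-r0;print('rod yaw',np.degrees(np.arctan2(d[1],d[0])))
print('lug',onplane(c['d1'],(317.9,154.1),130))
a=np.radians(-7.7); L=onplane(c['d1'],(317.9,154.1),130)
# grasp point at z=112 -> TCP 101
manip.goto([L[0],L[1],200],down(a)); 
f0=manip.get_obs()['contact_force']
manip.servo_line([L[0],L[1],102],vel=80)
manip.command_gripper(0.0)
o=manip.get_obs();print(o['finger_gap'],o['contact_force']-f0,o['tool_pos'])
manip.servo_line([L[0],L[1],112],vel=40); o=manip.get_obs();print(o['finger_gap'],o['contact_force']-f0,o['clock'])
E
```

```text
tip [490.60338981 233.73657305 205.71099536] [490.94822414 233.3322746  212.        ] [491.35191838 235.2739065  212.        ]
rod yaw 74.43154572595036
rod yaw 73.64718148870438
lug [492.43307634   5.49689123 130.        ]
0.09119073687925046 [-1.66040204  1.01605778  3.48913556] [492.09387052   5.51876409 102.15749057]
0.0941579546693658 [ 0.27449246  0.305914   -4.70104922] 6.7333
```

```bash
cat >> h.py <<'E'
def lower(x,y,z0,zmin,thr,step=1.0):
    "step down until the supporting force rises by thr"
    manip.wait(0.2); f0=np.mean([manip.get_obs()['contact_force'][2] for _ in range(1)]); z=z0
    while z>zmin:
        z-=step; manip.servo_line([x,y,z],vel=25); f=manip.get_obs()['contact_force'][2]-f0
        if f>thr: break
    return z,f
E
python3 - <<'E'
from h import *
L=[492.43,5.5]; M=[635.8,-149.6]; q=down(np.radians(45))
manip.servo_line([*L,265],vel=150)
manip.goto([*M,230],q)
manip.servo_line([*M,102],vel=120)
print('carry F',manip.get_obs()['contact_force'])
print(lower(*M,102,93,2.0), manip.get_obs()['contact_force'])
manip.command_gripper(0.5)
z=manip.get_obs()['tool_pos'][2]; manip.servo_line([*M,z+130],vel=200)
C,im=snap('wrist','mat1'); import pickle; pickle.dump(C,open('c2.pkl','wb'))
print(proj(C,[*M,125]),manip.get_obs()['clock'],manip.get_obs()['contact_force'])
a=cv2.imread('pics/mat1.png')[60:300,180:480]; s=optics.get_image('scene')[:,:,::-1][180:300,200:350]
cv2.imwrite('pics/v1.png',np.hstack([a,cv2.resize(s,(300,240))]))
E
```

```text
carry F [ 1.20741981  0.13855174 -4.05790451]
(96.0, np.float64(8.71117830267256)) [-2.02818196  0.24567458  5.25250011]
[321.75159812 188.70662469] 13.125 [-0.18966913 -0.5053757  -0.67376506]
```

View pics/v1.png

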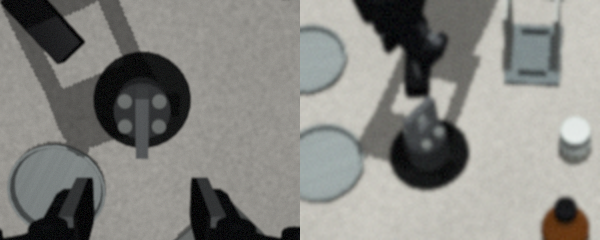

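The carrier stands upright on the mat, with the lug bar centred at wrist pixel (322,188), which matches the prediction. Next I'll regrasp at the narrow edges and move to a point in front of the hook.

```bash
cat >> h.py <<'E'
YAW=np.radians(74.2); U=np.array([np.cos(YAW),np.sin(YAW)]); SEAT=np.array([491,234.2])+20*U; QH=down(YAW-np.pi/2)
def hp(s,z): return [*(SEAT+s*U),z]   # s along scale +x from the seat
E
python3 - <<'E'
from h import *
import pickle
M=[635.8,-149.6]
manip.command_gripper(1.0)
manip.goto([*M,220],down(np.radians(-45)))
manip.servo_line([*M,86],vel=120)
manip.command_gripper(0.0); o=manip.get_obs(); print(o['finger_gap'],o['contact_force'])
manip.servo_line([*M,100],vel=50); print(manip.get_obs()['contact_force'])
manip.servo_line([*M,265],vel=200)
manip.goto(hp(-85,265),QH)
manip.servo_line(hp(-75,188.5),vel=120); manip.wait(0.4)
o=manip.get_obs(); print(o['tool_pos'],o['contact_force'],o['clock'],o['joints'][5])
C,im=snap('wrist','pre'); S,sc=snap('scene','pre_s'); T,tp=snap('top','pre_t'); pickle.dump(C,open('c3.pkl','wb'))
print('seat,tip wrist',proj(C,[*SEAT,200]),proj(C,hp(-20,212)),'bar',proj(C,[*hp(-75,0)[:2],227.5]))
print('scene tip',proj(S,hp(-20,212)),'eye',proj(S,hp(-75,219.5)))
k=lambda x:np.clip(x*1.4,0,255).astype(np.uint8)
cv2.imwrite('pics/v2.png',np.vstack([k(im[20:220,160:480]).repeat(2,0).repeat(2,1)[:, :640],]) )
a=cv2.resize(k(im[0:260,190:450]),(400,400),interpolation=2); b=cv2.resize(k(sc[100:240,330:470]),(400,400),interpolation=2)
cv2.imwrite('pics/v2.png',np.hstack([a,b]))
E
```

```text
0.5453648375275225 [-0.87213607  0.8087406   5.27116912]
[-0.34234403 -0.29266663 -4.14447921]
[476.15399356 181.31711922 188.88534201] [ 0.14152695 -0.28123113 -3.3905532 ] 20.7333 0.419960978880974
seat,tip wrist [319.65296099  80.10550242] [319.56690069 131.99085941] bar [319.54808235 276.92923312]
scene tip [402.45261013 156.33135222] eye [381.40950291 151.58794267]
```

View pics/v2.png

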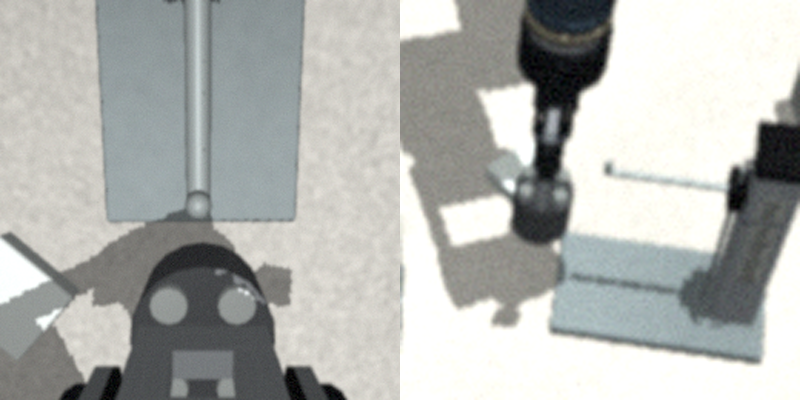

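The rod tip is at wrist pixel (319.4,132.6), against a predicted (319.6,132.0). The eye is free and the lug sits between the fingers about 1 mm off laterally. I'll insert it with that small correction and lower it onto the hook.

```bash
cat >> h.py <<'E'
SEAT=SEAT-1.0*np.array([np.cos(YAW-np.pi/2),np.sin(YAW-np.pi/2)])
def fz(n=6):
    v=[]
    for _ in range(n): manip.wait(0.04); v.append(manip.get_obs()['contact_force'])
    return np.mean(v,0)
E
python3 - <<'E'
from h import *
F0=fz(8); print('carry',F0)
manip.servo_line(hp(-75,188.5),vel=40)
manip.servo_line(hp(-30,188.5),vel=80); print(fz(3)-F0)
manip.servo_line(hp(0,188.5),vel=50); print(fz(3)-F0)
manip.servo_line(hp(0,173),vel=60); print(173,fz(3)-F0)
z=173
while z>142:
    z-=4; manip.servo_line(hp(0,z),vel=40); f=fz(4)-F0; print(z,f.round(2))
    if f[2]>3.2 or np.hypot(*f[:2])>6: break
print(manip.get_obs()['clock'])
S,sc=snap('scene','low_s'); C,im=snap('wrist','low_w')
k=lambda x:np.clip(x*1.4,0,255).astype(np.uint8)
cv2.imwrite('pics/v3.png',np.hstack([cv2.resize(k(im[0:260,190:450]),(400,400),interpolation=2),cv2.resize(k(sc[100:240,330:470]),(400,400),interpolation=2)]))
E
```

```text
carry [ 2.73338113e-03 -5.20586607e-02 -4.17804832e+00]
[ 0.375134    0.11372973 -0.1231532 ]
[-0.14355563 -0.21650003  0.07111981]
173 [ 0.58583396  0.60552865 -0.18664747]
169 [-0.14 -0.25  1.13]
165 [-0.11 -0.08  1.14]
161 [-0.01  0.35  2.21]
157 [0.49 0.05 2.94]
153 [0.57 0.68 3.27]
25.7917
```

View pics/v3.png

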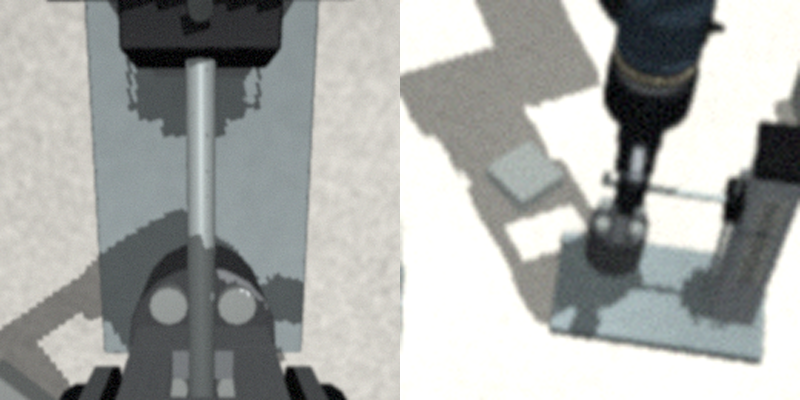

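The rod passes through the eye and the hook carries most of the weight. I'll lower a little more, release, retreat and check that it hangs still.

```bash
python3 - <<'E'
from h import *
import pickle
manip.servo_line(hp(0,148.5),vel=40); print(fz(4))
manip.command_gripper(1.0); print('idle',manip.get_obs()['contact_force'])
z=manip.get_obs()['tool_pos'][2]; manip.servo_line(hp(0,z+75),vel=120)
print('idle',fz(4),manip.get_obs()['clock']); manip.wait(1.6)
ims=[]
for i in range(4):
    S,sc=snap('scene',f'hang{i}'); ims.append(sc.astype(int)); manip.wait(0.45)
C,im=snap('wrist','hang_w'); pickle.dump(C,open('c4.pkl','wb'))
for i in range(3): print('diff',np.abs(ims[i+1]-ims[i])[100:240,330:470].mean().round(3), np.abs(ims[i+1]-ims[i])[100:240,330:470].max())
print(manip.get_obs()['clock'],'wrist pred bar top, s=0, z=184:',proj(C,hp(0,184)),'rod tip',proj(C,hp(-20,188)))
k=lambda x:np.clip(x*1.4,0,255).astype(np.uint8)
cv2.imwrite('pics/v4.png',np.hstack([cv2.resize(k(im[100:300,220:420]),(400,400),interpolation=2),cv2.resize(k(sc[100:240,330:470]),(400,400),interpolation=2)]))
E
```

```text
[ 0.195823    0.33692949 -0.69876279]
idle [0.09915838 0.36080954 0.51622651]
idle [ 0.25083542  0.26980935 -0.07576302] 27.7333
diff 2.604 21
diff 2.589 25
diff 2.604 20
31.3833 wrist pred bar top, s=0, z=184: [320.41415696 212.84298109] rod tip [320.4155611  245.72780938]
```

View pics/v4.png

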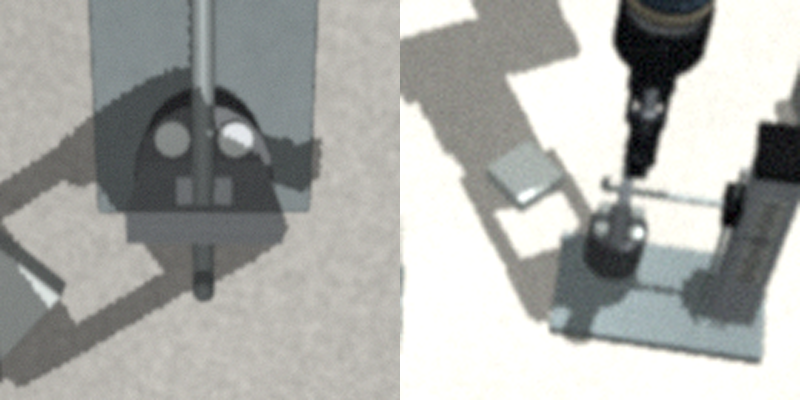

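The carrier hangs straight on the hook. Four frames over 1.4 s differ only by noise, and the lug bar is at wrist pixel (323,213.5), so it has settled. After another second I'll take it off and stand it on the tray.

```bash
python3 - <<'E'
from h import *
S=cam('scene'); T=cam('top')
g=cv2.cvtColor(cv2.imread('pics/scene0.png'),6); e=cv2.dilate(cv2.Canny(g,20,60),np.ones((3,3)))[185:232,178:230]
cs,_=cv2.findContours(np.ascontiguousarray(e),0,1); c=max(cs,key=cv2.contourArea); el=cv2.fitEllipse(c); uv=(el[0][0]+178,el[0][1]+185)
P=onplane(S,uv,10); print('scene tray',uv,el[1],P)
A=np.array([470.5,-320.]); 
TR=(A+P[:2])/2 if np.hypot(*(P[:2]-A))<6 else A; print('tray',TR)
manip.wait(1.0)
manip.servo_line(hp(0,147),vel=120)
manip.command_gripper(0.0); print('grip',manip.get_obs()['finger_gap'],fz(3))
manip.servo_line(hp(0,191.5),vel=60); f=fz(4); print('lifted',f)
manip.servo_line(hp(-40,191.5),vel=60); print(fz(3))
manip.servo_line(hp(-85,200),vel=120)
manip.servo_line(hp(-90,265),vel=150)
manip.goto([*TR,240],down(np.radians(-45)))
manip.servo_line([*TR,110],vel=120); manip.wait(.3)
print(fz(4),manip.get_obs()['clock'])
C,im=snap('wrist','tr_w'); S,sc=snap('scene','tr_s')
np.save('tr.npy',TR)
k=lambda x:np.clip(x*1.4,0,255).astype(np.uint8)
cv2.imwrite('pics/v5.png',np.hstack([cv2.resize(k(im[0:400,120:520]),(400,400),interpolation=2),cv2.resize(k(sc[140:260,150:270]),(400,400),interpolation=2)]))
print('wrist: tray ctr pred',proj(C,[*TR,14]))
E
```

```text
scene tray (203.17795372009277, 209.9751853942871) (37.196136474609375, 43.818485260009766) [ 473.98921431 -319.07029311   10.        ]
tray [ 472.24460716 -319.53514656]
grip 0.5398516740340198 [0.46460642 0.04967429 0.03865143]
lifted [-0.47034572  0.19108187 -4.09032154]
[ 0.23182174 -0.3477278  -4.27259412]
[ 0.61572428  0.13397444 -4.0475539 ] 40.3333
wrist: tray ctr pred [320.72749916 189.51157534]
```

View pics/v5.png

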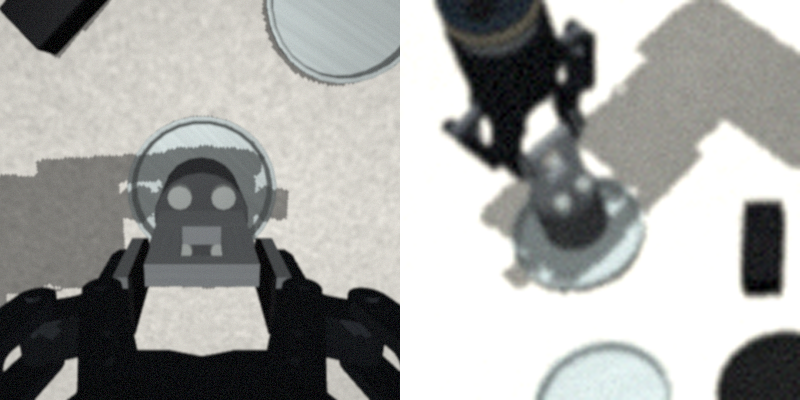

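The carrier is over the near tray. The rim spans crop columns 132–273, centring at about wrist (322,187), against a predicted (320.7,189.5). I'll lower it and release.

```bash
python3 - <<'E'
from h import *
TR=np.load('tr.npy')
manip.servo_line([*TR,94],vel=60)
print(lower(*TR,94,82,2.5), manip.get_obs()['contact_force'])
manip.command_gripper(1.0)
z=manip.get_obs()['tool_pos'][2]; manip.servo_line([*TR,z+150],vel=180); manip.wait(.4)
C,im=snap('wrist','f_w'); S,sc=snap('scene','f_s'); T,tp=snap('top','f_t')
print(manip.get_obs()['clock'],fz(3),'pred lug top',proj(C,[*TR,126]),'tray',proj(C,[*TR,14]))
k=lambda x:np.clip(x*1.3,0,255).astype(np.uint8)
cv2.imwrite('pics/v6.png',np.vstack([np.hstack([cv2.resize(k(im[80:280,220:420]),(400,400),interpolation=2),cv2.resize(k(sc[140:260,150:270]),(400,400),interpolation=2)]),np.hstack([cv2.resize(sc,(400,200)),cv2.resize(tp,(400,200))])]))
E
```

```text
(90.0, np.float64(6.473993360198788)) [-0.59393077  1.04239469  2.88650405]
44.0583 [0.35328923 0.20863713 0.28924745] pred lug top [321.14142218 184.0010802 ] tray [321.380319  159.9609035]
```

View pics/v6.png

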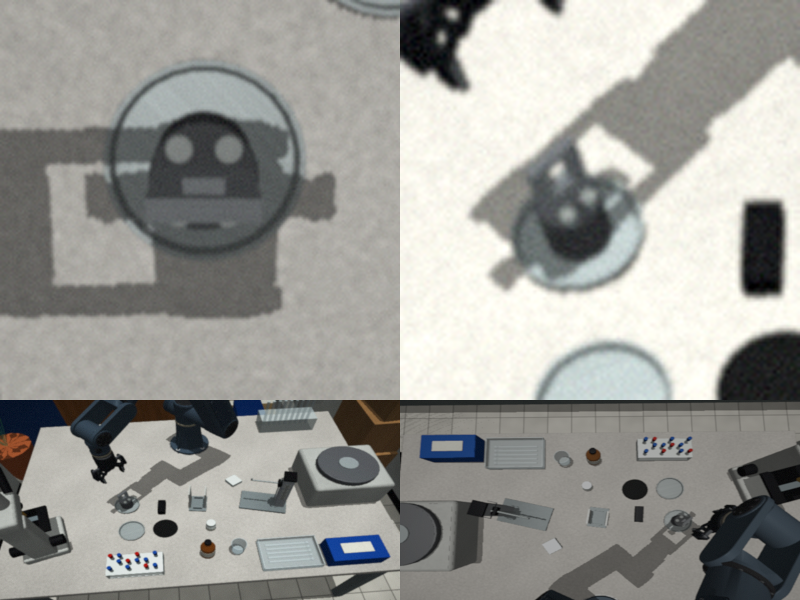

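The carrier stands upright in the middle of the tray. The tray centre is at wrist (322,159) and the lug at (322,185), matching the predicted (321,160) and (321,184). The bystanders are where they were and the hook is empty.

```bash
python3 -c "
from workcell import manip
manip.sign_off(); print(manip.get_obs()['clock'])"
```

```text
the job is handed in; nothing more can be done
the job is handed in; nothing more can be done
```

The weighing is done and handed in, at about 44 s of robot time out of the 70 s allowed.

- **Dock to mat:** I took the carrier from the dock by the lug's flat faces and stood it on the mat. After letting go, I took it again by the lug's narrow edges so the eye was free.
- **Weighing:** I hung it on the hook, let go and left it untouched for about 5 s. Four scene frames over the last 1.4 s before the final second of waiting showed no movement beyond noise. The lifting force was about 4.1 N, so about 0.42 kg and about 26 mm of travel, well short of the 60 mm end stop. I did not read the hook's travel from the strip.
- **Tray:** I lifted it off and stood it upright on the tray nearest the base. In the last wrist picture the tray and lug centres were within about 1 pixel of prediction. The two camera estimates of the tray centre differed by about 4 mm, so I used their mean.
- **Final state:** The gripper is open and clear, with no contact force. By eye, the other things on the bench had not moved.

No check failed. The wrist camera read about 1–1.5 mm off to the side, and I shifted the hook approach by 1 mm to allow for it.

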